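# Wedge the spring clip off a cake-turntable spindle

### The job

Slide the forked wedge in low from the side under the wire spring clip on the turntable base's spindle, until the clip has ridden up the wedge, spread onto the thick part of the spindle; then lift it straight up off the spindle's end, lying on the fork, without touching the clip with the gripper. Carry it to the steel tray, set the wedge down flat on the tray's floor with the clip on it or beside it in the tray, and let go. Leave the other things where they are.

Things in the scene. Friction and masses are not known exactly. Their poses are not given: they have to be found in the camera images.
- turntable_base: Fixed base of a cake turntable without its plate: light metal disc 140 mm across, 8 mm thick, flat on the worktop. Origin: centre of its underside, on the spindle axis; z up. In its middle a brass bush 22 mm across rises to 15 mm above the worktop, and from it a steel spindle.
- spindle_top (a point): Top of the spindle, on its axis, 44 mm above the worktop. Heights above the worktop: neck 9 mm across from 15 to 20 mm, widening from 20 to 25 mm, straight thick part 14 mm across from 25 to 40 mm, then tapering to a 6 mm flat top.
- clip_eye (a point): Centre of the clip's eye at half the wire's thickness; at the start on the spindle axis, 17.5 mm above the worktop. The clip is a 32 g steel hairpin of 5 mm wire lying level on the bush round the neck, leaving 7 mm free between disc and wire. Axes: its two legs run along y, at x = -7 and +7 mm, ends splayed at y = -36 mm. At the start +x points away from the robot, within 0.4 rad of straight ahead.
- clip_coil (a point): Centre of the clip's round coil, 17 mm across, 8 mm thick, 32 mm along the clip's +y from the eye. The legs spread from here against springs; it takes about 5 N along the slide and 12 N downward on the wedge to spread them. The clip slips easily on spindle and wedge. The fork comes in along the clip's x, in the +x direction, crossing both legs, each tine under both.
- wedge_grip (a point): On the handle's axis, 45 mm above the wedge's flat underside: the place to grip. Axes: x to the tine tips, z up. The wedge is black, loose, about 150 g, stands flat on its underside, 155 mm long, 72 mm wide. Handle square, 22 x 22 mm, upright, 74 mm tall, with a 24 mm cap from 68 mm up. In front of it the body is 14 mm high.
- wedge: The wedge: origin on its underside below wedge_grip, same axes. Stop rib across at x = 43 to 47 mm, 23 mm high. From x = 45 mm two tines with a 28 mm slot between them, open at the tips; each tine lies 14 to 36 mm off the middle line. Tines 14 mm high and level to x = 82 mm (the clip's seat), a crest 15.5 mm high at x = 82 to 85 mm, then a slope down to tips 2 mm thick at x = 144 mm.
- wedge_seat (a point): Middle of the clip's seat: on the wedge's middle line in the slot, 64 mm ahead of the handle's axis, 14 mm above the underside. The fork is fully in when the spindle stands here, within about 7 mm; slide it in with the underside 1 to 4 mm above the disc.
- tray: Fixed shallow steel tray on the worktop, 210 mm (its x) by 170 mm (its y) outside, walls 3 mm thick and 14 mm high, floor 3 mm thick; origin: centre of its underside. Its x points ahead of the robot within 0.12 rad; the wedge fits in lengthwise along it. Tray and wedge swap places in some starts.
- mug: Bystander, to be left alone: a white mug, 86x120 mm, 101 mm tall, at the back. Origin at the centre of its underside.
- pot: Bystander, to be left alone: a round cream pot with a tan lid, 91 mm across, 53 mm tall, at the back. Origin at the centre of its underside.
There are look-alikes about, which are no part of the job. Leave any green or purple look-alike of the wedge alone.

How it is judged:
On the way, in this order (a step that is already met when the one before it is completed fails the run):
1. the fork is slid in low over the disc with the spindle in its slot, and the clip has been raised 5 mm by it and is still on the spindle (x of spindle_top in the frame of wedge between 0.045 and 0.1 m and y of spindle_top in the frame of wedge between -0.013 and 0.013 m and height (world z) of wedge below 0.016 m and z of clip_eye in the frame of turntable_base between 0.0225 and 0.04 m and horizontal distance between clip_eye and spindle_top below 0.01 m), for 0.1 s.
2. the clip is off the spindle and rides on the fork, at least 15 mm above the spindle's top (height (world z) of clip_eye above 0.059 m and x of clip_eye in the frame of wedge between 0.04 and 0.1 m and y of clip_eye in the frame of wedge between -0.03 and 0.03 m and z of clip_eye in the frame of wedge between 0.01 and 0.03 m), for 0.2 s.
At the end, for the whole second after the job is handed in: The clip's eye is within the tray's outline and below 30 mm (on the fork or on the tray floor); the wedge's handle is within the tray's outline, its underside on the tray floor (below 8 mm), upright within 0.1 rad, at rest and released (x of clip_eye in the frame of tray between -0.102 and 0.102 m and y of clip_eye in the frame of tray between -0.082 and 0.082 m and height (world z) of clip_eye below 0.03 m and x of wedge in the frame of tray between -0.102 and 0.102 m and y of wedge in the frame of tray between -0.082 and 0.082 m and height (world z) of wedge below 0.008 m and angle between wedge's own z axis and vertical below 0.1 rad and linear speed of wedge below 0.02 m/s and contact force between the fingers and wedge below 0.1 N); the robot touches nothing.
It fails at once if the gripper touches the clip (contact force between the fingers and clip above 0.5 N).
It fails at once if a bystander is shifted by more than 20 mm (distance of any of mug, pot from where it was at the start of the episode above 0.02 m).
It also fails if it takes over 59 s, if anything falls off the work surface, if the arm or the gripper's body presses on something with over 40 N, if the wrist force passes 120 N, or if a joint passes its speed limit or range.

### The arm

A 7-joint arm with a two-finger parallel gripper is mounted at the origin on the work surface; the furniture and walls round the work are solid. World frame = base frame: x ahead of the robot, y to its left, z up, the work surface at z = 0. Lengths are in m, angles in rad, forces in N, time in s.
With the tool pointing down it reaches from about 0.4 to 0.9 m from the base axis. Payload 5.5 kg.
Tool frame: the origin (TCP) lies at the very end of the fingers, on their centre line; the grasp point (between the pads) lies 19 mm behind it; z points along the fingers, x is the direction in which the jaws open and shut, and the axes are right-handed (so a half turn about z gives the same grasp; the last joint's range is limited). The gripper opens to 85 mm and grips with 20 to 120 N. Pads are 22 mm wide; open, the fingers measure 114 mm over their backs; the gripper's body (76 mm by 85 mm) begins 54 mm behind the grasp point. The pads swing forward as they close: fully open they stand 13 mm farther back than shut.
Start: joints at [-0.911, 0.501, -0.427, 1.55, 0.221, 1.138, -0.21], TCP at [0.251, 0.6, 0.231] pointing down, gripper open.
Joint ranges: [-2.88, 2.88], [-0.31, 2.03], [-1.54, 1.56], [0.2, 2.42], [-1.41, 4.55], [0.19, 2.02], [-2.57, 2.57]. Speed limits (rad/s): [2.57, 2.57, 3.14, 3.14, 3.14, 3.14, 3.14].

### API

Orientations are given as a unit quaternion [x, y, z, w].
In Python, from station import monitor, cams, workorder gives the robot as it stands.
- The arm moves only by the tool play_rows, never from a script. Its arguments are lists of equal length, an entry for each row: "delta_pos": the shift along the world's x, y, z in mm, a list of three; "rot": the turn, a rotation vector about the world's x, y, z in degrees, a list of three; "hand": the opening, from 0 (shut) to 1 (fully open). A call has 1 to 12 rows; each row is the pose to reach, as a shift and turn from the pose commanded when the call began; what a row does not reach only later rows make up. A row lasts 1/10 s, in which the tool goes at most 50 mm and 8.59 degrees, less where a joint would pass 70% of its speed; a pose out of reach is approached as far as the arm can. A call with a gripper value outside its range is refused whole. The fingers move at their own pace and stop on an object; "squeeze" is the grip in N (left out, the last holds). Time passes only in rows, so rows that repeat a pose let the fingers close. It gives the time, the measured TCP pose, the force and the opening at its end, in the units of the state.
- monitor.get_state(): the state, without advancing time (a new reading comes with each control period).
- cams.camera(name): name is "side" or "top" or "wrist"; returns a dict with "color" (400x640x3 uint8, blue, green, red), "depth" (400x640 float32, m along the optical axis (not along the pixel's ray), 0 where there is no reading), "mtx" (3x3 intrinsics, pixels), "T" (4x4, takes a point from camera to world coordinates); the wrist camera has in their place "tool_from_camera" (4x4, takes a point from camera to tool coordinates, whose origin is the TCP and whose axes are the tool frame's). Camera axes: x right, y up, looking along -z (the intrinsics and any distortion apply to the point x, -y, -z); pixel columns grow to the right and rows downward; lengths in m; the calibration is good to about 2 mm. A picture is of the moment at which its call begins: read the wrist's pose just before it.
- workorder.job_done(): hands the job in, once; it reports no verdict.
The state is a dict: "clock": time; "qpos": joint angles; "qd": joint speeds; "joint_torque": joint torques, N m; "eef_pos": TCP position; "orientation": TCP orientation; "contact_force": force on the tool from outside, world axes, zero at the start; "moment": the same for the moment, N m; "gripper_width": finger opening in m.
Only numpy, scipy, OpenCV 4.12 (cv2) and the standard library are available. Lean on these libraries where they do the work, as an engineer would, in place of code of your own. Each camera call takes 0.05 s, during which the arm holds its last target.

## Working session

There is one attempt and no reset: what is moved stays moved. The work goes in short steps, Python scripts to look and compute and a tool call to move; the robot and the scene stay as the last step left them, time stands still between calls to the robot, and variables do not carry over. Pictures are saved under pics/ and viewed, and the job is handed in when it is done.

Besides the shell and the picture viewer there is one more tool, called as name(argument=value, ...), one argument or row to a line, values as JSON. play_rows: Moves the arm, as the interface text tells. Its arguments: {"type":"object","properties":{"delta_pos":{"type":"array","items":{"type":"array","items":{"type":"number"}}},"rot":{"type":"array","items":{"type":"array","items":{"type":"number"}}},"hand":{"type":"array","items":{"type":"number"}},"squeeze":{"type":"number"}},"required":["delta_pos","rot","hand"]}

```bash
ls; mkdir -p pics; cat > h.py <<'E'
import numpy as np,cv2,pickle
from station import monitor,cams,workorder
from scipy.spatial.transform import Rotation as R
def world(c,T=None):
    T=c['T'] if T is None else T
    d=c['depth'];K=c['mtx'];h,w=d.shape
    u,v=np.meshgrid(np.arange(w),np.arange(h))
    P=np.stack([(u-K[0,2])/K[0,0]*d,-(v-K[1,2])/K[1,1]*d,-d],-1)
    W=P@T[:3,:3].T+T[:3,3]; W[d==0]=np.nan
    return W
E
python3 - <<'E'
from h import *
s=monitor.get_state();print(s)
for n in ['top','side']:
    c=cams.camera(n);cv2.imwrite(f'pics/{n}0.png',c['color']);pickle.dump(c,open(f'{n}0.pkl','wb'));print(n,c['mtx'],c['T'],[k for k in c])
E
```

```text
pics
{'clock': 0.0, 'qpos': array([-0.91080563,  0.50185994, -0.42679726,  1.55144108,  0.22079381,
        1.13831485, -0.21027449]), 'qd': array([-4.20184205e-04,  6.45246166e-04, -4.94563589e-04, -9.72826877e-04,
        5.14209361e-05, -2.20437800e-03,  1.17365829e-03]), 'joint_torque': array([-5.49206034e-04, -5.69506967e+01, -5.81611499e+00, -2.80939651e+01,
        1.07381304e-02,  1.15839404e-02,  7.94849370e-06]), 'eef_pos': array([0.25096666, 0.59884168, 0.23025602]), 'orientation': array([ 8.32581541e-01,  5.53901626e-01, -8.38965617e-04,  5.12792405e-04]), 'contact_force': array([0.43341015, 0.45935388, 0.35551907]), 'moment': array([ 0.00698488, -0.04923947,  0.02024846]), 'gripper_width': 0.08531990749276515}
top [[378.30503608   0.         324.02323093]
 [  0.         378.30503608 197.71097605]
 [  0.           0.           1.        ]] [[-2.95980030e-02  9.90518272e-01 -1.34154804e-01  3.37741402e-01]
 [-9.99551488e-01 -2.99420049e-02 -5.46943199e-04  1.86859524e-01]
 [-4.55862104e-03  1.34078446e-01  9.90960236e-01  1.13209505e+00]
 [ 0.00000000e+00  0.00000000e+00  0.00000000e+00  1.00000000e+00]] ['color', 'depth', 'mtx', 'T']
side [[419.22276449   0.         315.08681337]
 [  0.         419.22276449 192.76251725]
 [  0.           0.           1.        ]] [[ 0.9882424   0.07616895 -0.13257166  0.35691775]
 [-0.15289128  0.49854325 -0.85327539 -0.73111594]
 [ 0.00109961  0.86351197  0.50432714  0.58803441]
 [ 0.          0.          0.          1.        ]] ['color', 'depth', 'mtx', 'T']
```

View pics/top0.png

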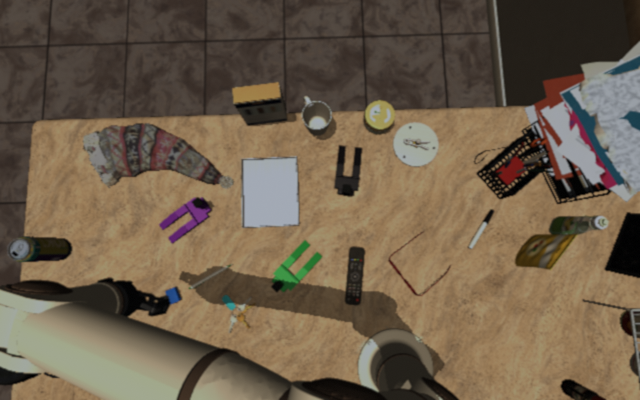

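View pics/side0.png

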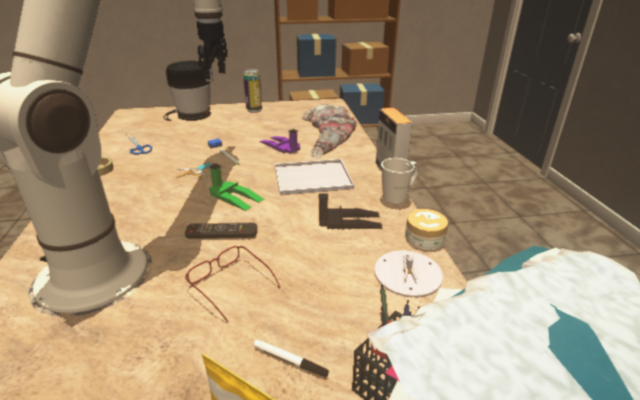

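The top view shows the black wedge at (348,170), the tray at (270,192), and the turntable base at (416,145). The mug is at (317,115) and the pot at (380,115). The green (297,268) and purple (187,218) forks are look-alikes, and only the black one fits the description. I'll enlarge the area and measure it.

```bash
python3 - <<'E'
from h import *
c=pickle.load(open('top0.pkl','rb'));W=world(c)
im=c['color'][90:240,230:450];im=cv2.resize(im,None,fx=3.6,fy=3.6,interpolation=cv2.INTER_CUBIC);cv2.imwrite('pics/crop.png',im)
c2=pickle.load(open('side0.pkl','rb'));W2=world(c2)
im=c2['color'][150:310,270:470];im=cv2.resize(im,None,fx=3.6,fy=3.6,interpolation=cv2.INTER_CUBIC);cv2.imwrite('pics/crop2.png',im)
# wedge: dark pixels
def seg(c,W,box):
    u0,u1,v0,v1=box;g=c['color'].max(2);m=np.zeros(g.shape,bool);m[v0:v1,u0:u1]=g[v0:v1,u0:u1]<70
    return W[m]
p=seg(c,W,(328,366,140,200));print(len(p),np.nanpercentile(p,[0,5,50,95,100],axis=0))
d=p[:,2];print('worktop z',np.nanmedian(W[225:240,330:345,2]))
for z0,z1 in((.005,.012),(.012,.03),(.05,.1)):
    q=p[(d>z0)&(d<z1)];print(z0,len(q),q.mean(0),q.min(0),q.max(0))
q=W[120:170,390:445].reshape(-1,3);q=q[(q[:,2]>.004)&(q[:,2]<.013)]
print('disc',len(q),(q.min(0)+q.max(0))/2,q.mean(0),q.max(0)-q.min(0))
q=W[150:240,235:305].reshape(-1,3);q=q[(q[:,2]>.008)]
print('tray wall',len(q));r=cv2.minAreaRect((q[:,:2]*1000).astype(np.float32));print(r)
E
```

```text
788 [[ 0.49530085  0.06949944 -0.0045863 ]
 [ 0.49861704  0.07892429  0.00321779]
 [ 0.55189454  0.12140497  0.01216123]
 [ 0.63584611  0.14611005  0.07155867]
 [ 0.64983913  0.1537407   0.07628754]]
worktop z -0.0013402848978216753
0.005 301 [0.57206858 0.11316559 0.00971393] [0.49546245 0.07054219 0.00513177] [0.64515526 0.15358034 0.01198851]
0.012 323 [0.55096632 0.11679789 0.01472463] [0.49530085 0.07568143 0.0120215 ] [0.61836763 0.1537407  0.02814936]
0.05 74 [0.50642978 0.12218316 0.07128036] [0.49537586 0.10971711 0.0514002 ] [0.51883911 0.13313921 0.07628754]
disc 1278 [ 0.6485694  -0.10362918  0.00845443] [ 0.64743362 -0.09790303  0.00698959] [0.1386303  0.15014535 0.00890724]
tray wall 291
((514.8447265625, 349.825439453125), (210.7279815673828, 170.4300994873047), 0.8363218903541565)
```

View pics/crop.png

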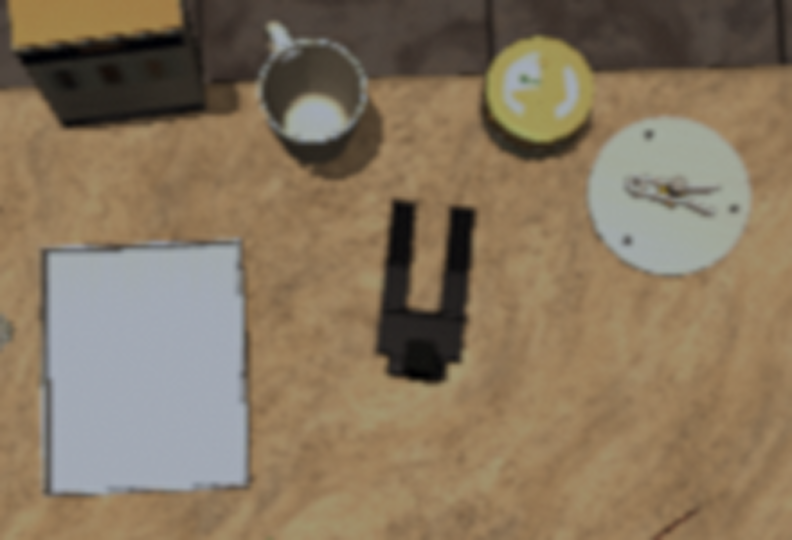

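View pics/crop2.png

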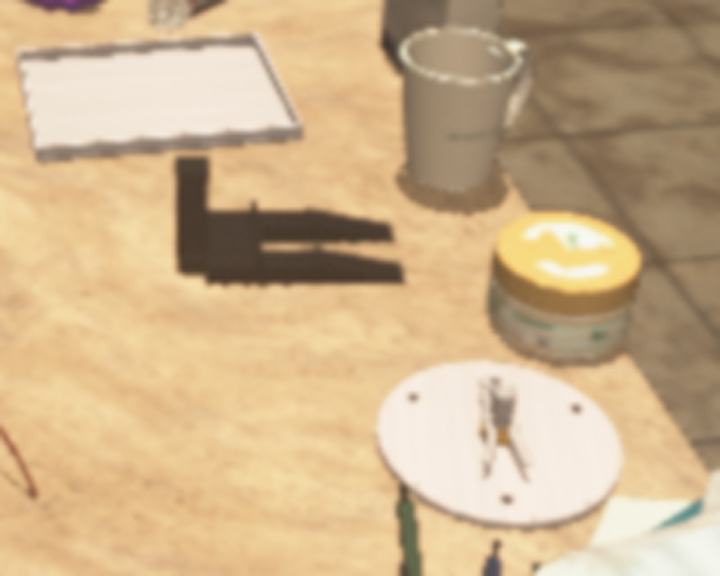

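play_rows(
  delta_pos=[
    [20,-40,10],
    [42,-83,20],
    [64,-126,30],
    [86,-170,40],
    [108,-215,50],
    [130,-260,60],
    [152,-304,70],
    [174,-348,70],
    [196,-392,70],
    [218,-436,70],
    [240,-480,70],
    [249,-499,70],
  ],
  rot=[
    [0,0,-6],
    [0,0,-12],
    [0,0,-18],
    [0,0,-24],
    [0,0,-30],
    [0,0,-36],
    [0,0,-42],
    [0,0,-48],
    [0,0,-54],
    [0,0,-60],
    [0,0,-66],
    [0,0,-72],
  ],
  hand=[1,1,1,1,1,1,1,1,1,1,1,1],
)

```text
clock: 1.3
eef_pos: [0.5016, 0.0947, 0.3011]
orientation: [0.999, -0.047, 0.0, 0.001]
contact_force: [-0.2, 0.2, -0.8]
gripper_width: 0.0855
```

play_rows(
  delta_pos=[
    [0,0,0],
    [0,0,0],
    [0,0,0],
  ],
  rot=[
    [0,0,0],
    [0,0,0],
    [0,0,0],
  ],
  hand=[1,1,1],
)

```text
clock: 1.6
eef_pos: [0.4994, 0.1023, 0.301]
orientation: [0.999, -0.039, -0.0, -0.0]
contact_force: [0.0, 0.2, 0.3]
gripper_width: 0.0854
```

```bash
cat >> h.py <<'E'
def Ttool(s=None):
    s=s or monitor.get_state();T=np.eye(4);T[:3,:3]=R.from_quat(s['orientation']).as_matrix();T[:3,3]=s['eef_pos'];return T
def shot(name,tag):
    s=monitor.get_state();c=cams.camera(name)
    if name=='wrist': c['T']=Ttool(s)@c['tool_from_camera']
    pickle.dump(c,open(tag+'.pkl','wb'));cv2.imwrite(f'pics/{tag}.png',c['color']);return c
E
python3 - <<'E'
from h import *
c=shot('wrist','w1');s=monitor.get_state();print(s['eef_pos'],s['clock'],s['qpos'],R.from_quat(s['orientation']).as_matrix().round(3));print(c['tool_from_camera'].round(3),c['mtx'])
E
```

```text
[0.49943869 0.10234129 0.30115651] 1.65 [-0.26778319  0.15229328  0.01503008  1.82489892 -0.00320658  1.16480118
 -0.33025751] [[ 0.997 -0.079 -0.001]
 [-0.079 -0.997  0.001]
 [-0.001 -0.001 -1.   ]]
[[ 1.    -0.001  0.    -0.001]
 [-0.001 -0.965 -0.261 -0.066]
 [ 0.001  0.261 -0.965 -0.143]
 [ 0.     0.     0.     1.   ]] [[278.09109809   0.         323.63747614]
 [  0.         278.09109809 196.66239751]
 [  0.           0.           1.        ]]
```

View pics/w1.png

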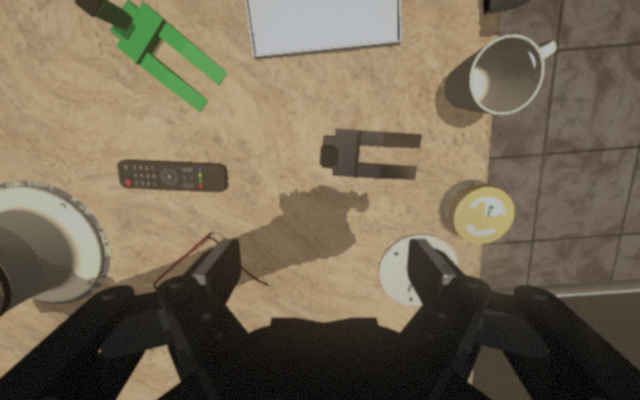

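play_rows(
  delta_pos=[
    [20,-40,-15],
    [40,-80,-30],
    [60,-120,-45],
    [80,-160,-65],
    [100,-200,-85],
    [120,-232,-100],
    [120,-232,-100],
    [120,-232,-100],
    [120,-232,-100],
  ],
  rot=[
    [0,0,0],
    [0,0,0],
    [0,0,0],
    [0,0,0],
    [0,0,0],
    [0,0,0],
    [0,0,0],
    [0,0,0],
    [0,0,0],
  ],
  hand=[1,1,1,1,1,1,1,1,1],
)

```text
clock: 2.55
eef_pos: [0.6204, -0.1288, 0.2015]
orientation: [0.999, -0.04, 0.0, -0.001]
contact_force: [1.1, 1.0, 1.0]
gripper_width: 0.0854
```

```bash
python3 - <<'E'
from h import *
c=shot('wrist','w2');s=monitor.get_state();print(s['eef_pos'],s['clock'],s['qd'].round(3))
im=cv2.resize(c['color'][60:260,200:440],None,fx=3,fy=3,interpolation=cv2.INTER_CUBIC);cv2.imwrite('pics/w2c.png',im)
E
```

```text
[ 0.62050189 -0.12878845  0.20198086] 2.6 [ 0.    -0.01   0.006  0.001  0.001 -0.002 -0.001]
```

View pics/w2c.png

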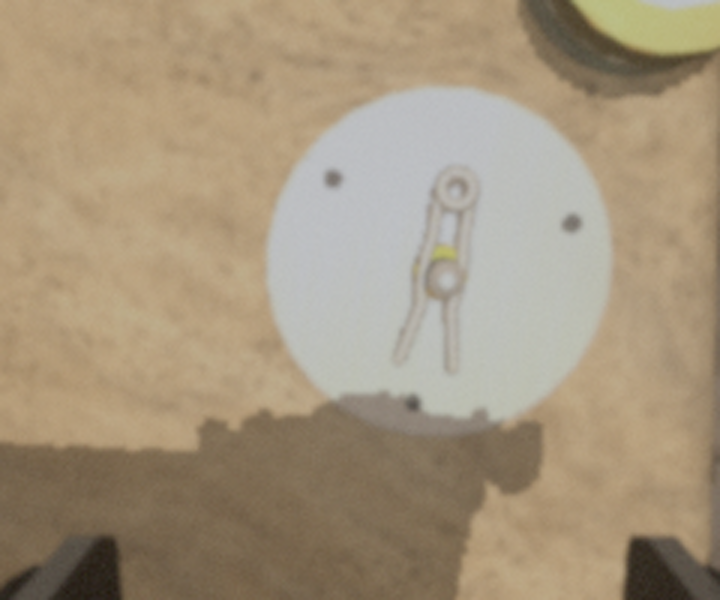

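play_rows(
  delta_pos=[
    [-15,40,0],
    [-35,80,0],
    [-55,120,0],
    [-75,150,0],
    [-90,190,0],
    [-90,190,0],
    [-90,190,0],
    [-90,190,0],
  ],
  rot=[
    [0,0,0],
    [0,0,0],
    [0,0,0],
    [0,0,0],
    [0,0,0],
    [0,0,0],
    [0,0,0],
    [0,0,0],
  ],
  hand=[1,1,1,1,1,1,1,1],
)

```text
clock: 3.4
eef_pos: [0.5305, 0.0585, 0.2021]
orientation: [0.999, -0.041, 0.001, 0.0]
contact_force: [-0.2, -0.9, -0.5]
gripper_width: 0.0854
```

```bash
python3 - <<'E'
from h import *
c=shot('wrist','w3');s=monitor.get_state();print(s['eef_pos'],s['clock'],s['qd'].round(3))
im=cv2.resize(c['color'][40:260,200:440],None,fx=2.7,fy=2.7,interpolation=cv2.INTER_CUBIC);cv2.imwrite('pics/w3c.png',im)
E
```

```text
[0.53060533 0.05784146 0.20190915] 3.45 [ 0.012  0.011  0.005  0.    -0.003  0.001 -0.003]
```

View pics/w3c.png

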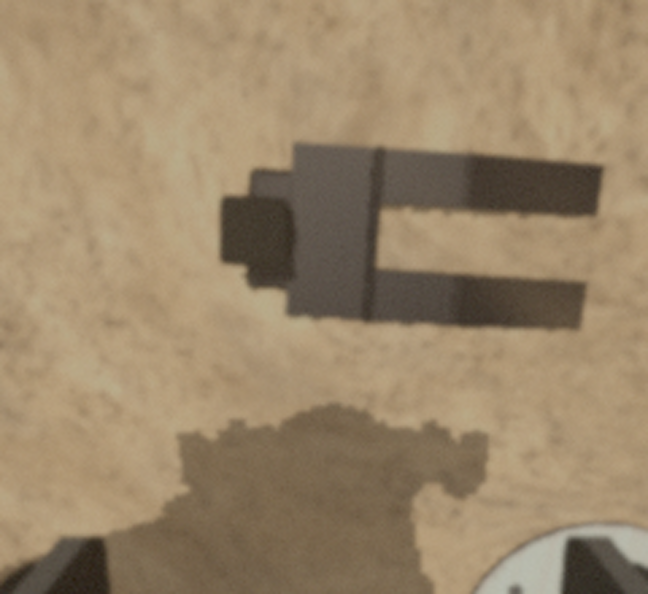

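```bash
cat >> h.py <<'E'
def ray(c,uv,z):
    K=c['mtx'];uv=np.atleast_2d(uv).astype(float)
    d=np.stack([(uv[:,0]-K[0,2])/K[0,0],-(uv[:,1]-K[1,2])/K[1,1],-np.ones(len(uv))],-1)@c['T'][:3,:3].T
    o=c['T'][:3,3];return o+d*((np.broadcast_to(z,len(uv))-o[2])/d[:,2])[:,None]
E
python3 - <<'E'
from h import *
c=pickle.load(open('w2.pkl','rb'));W=world(c)
pts=lambda L,f,o:np.array(L,float)/f+np.array(o)
f=3;o=(200,60)
# disc: edge points
e=pts([(267,262),(612,262),(440,86),(325,140),(555,135),(300,355),(590,355),(350,410),(520,415)],f,o)
P=ray(c,e,.008)
A=np.c_[2*P[:,:2],np.ones(len(P))];s=np.linalg.lstsq(A,(P[:,:2]**2).sum(1),rcond=None)[0];r=np.sqrt(s[2]+s[0]**2+s[1]**2)
print('disc',s[:2],r)
print('spindle top',ray(c,pts([(446,279)],f,o),.044))
k=ray(c,pts([(457,188),(400,360),(452,370)],f,o),[.0215,.02,.02]);print('coil,ends',k)
coil=k[0,:2]
for E in (s[:2],ray(c,pts([(446,279)],f,o),.044)[0,:2]):
    v=coil-E;print('clip yaw',np.arctan2(v[1],v[0])-np.pi/2,np.linalg.norm(v))
v=coil-(k[1]+k[2])[:2]/2;print('ends',np.arctan2(v[1],v[0])-np.pi/2,np.linalg.norm(v))
# depth check
uvs=pts([(446,279)],f,o)[0].round().astype(int);print('depth at spindle',W[uvs[1]-2:uvs[1]+3,uvs[0]-2:uvs[0]+3,2].max(),'disc z',np.nanmedian(W[100:110,340:350,2]),'wt',np.nanmedian(W[80:100,210:250,2]))
c=pickle.load(open('w3.pkl','rb'));W=world(c);f=2.7;o=(200,40)
tips=ray(c,pts([(603,166),(597,215),(586,283),(580,329)],f,o),.002)
print('tips',tips)
rib=ray(c,pts([(384,149),(371,320)],f,o),.023);print('rib back/front',rib)
body=ray(c,pts([(296,143),(288,314)],f,o),.014);print('body rear',body)
cap=ray(c,pts([(222,197),(222,262),(294,197),(294,264)],f,o),.074);print('cap',cap,cap.mean(0))
tm=tips[:,:2].mean(0);
for n,b in(('rib',rib[:,:2].mean(0)),('body',body[:,:2].mean(0)),('cap',cap[:,:2].mean(0))):
    v=tm-b;print(n,np.arctan2(v[1],v[0]),np.linalg.norm(v))
for n,b in(('tips',tips[[0,3]]),('rib',rib),('body',body)):
    v=b[0]-b[1];print(n,np.arctan2(v[1],v[0])-np.pi/2,np.linalg.norm(v[:2]))
m=(W[...,2]>.06)&(W[...,2]<.085)&(c['color'].max(2)<90);m[:, :]&=(np.arange(640)[None]<330)&(np.arange(640)[None]>260)
m[180:]=0
print('cap depth',m.sum(),W[m].mean(0),W[m].min(0),W[m].max(0))
E
```

```text
disc [ 0.65045913 -0.09868804] 0.06849483129612813
spindle top [[ 0.64897489 -0.09763678  0.044     ]]
coil,ends [[ 0.65675073 -0.06671432  0.0215    ]
 [ 0.63095759 -0.13080283  0.02      ]
 [ 0.65129688 -0.13646587  0.02      ]]
clip yaw -0.19429180558995496 0.03258684891026353
clip yaw -0.24635468003078742 0.03188513760444453
ends -0.22935689593085717 0.06871960773713627
depth at spindle 0.045493747604661405 disc z 0.008212024625919079 wt 0.0003190398562752106
tips [[0.6533957  0.13714073 0.002     ]
 [0.65100737 0.11679979 0.002     ]
 [0.64635868 0.0875391  0.002     ]
 [0.64374741 0.06690698 0.002     ]]
rib back/front [[0.55773814 0.15006351 0.023     ]
 [0.54778293 0.08155358 0.023     ]]
body rear [[0.52212482 0.15609384 0.014     ]
 [0.51196027 0.08595874 0.014     ]]
cap [[0.49728544 0.13484798 0.074     ]
 [0.49464944 0.11297912 0.074     ]
 [0.52210317 0.13282973 0.074     ]
 [0.51994941 0.11022467 0.074     ]] [0.50849686 0.12272037 0.074     ]
rib -0.14206723008149327 0.09684240470786802
body -0.14287866646411415 0.13293936760560887
cap -0.14612617733861324 0.1416399473763082
tips -0.1365195467621958 0.0708933662451588
rib -0.14430051599036786 0.06922945251161085
body -0.14392605858890728 0.07086784236941936
cap depth 586 [0.50742242 0.1229149  0.07421416] [0.49485231 0.11034067 0.070735  ] [0.51911469 0.13504484 0.07633039]
```

play_rows(
  delta_pos=[
    [-10,30,0],
    [-24,65,-20],
    [-24,65,-60],
    [-24,65,-100],
    [-24,65,-140],
    [-24,65,-165],
    [-24,65,-176],
    [-24,65,-176],
    [-24,65,-176],
    [-24,65,-176],
  ],
  rot=[
    [0,0,-2],
    [0,0,-3.5],
    [0,0,-3.5],
    [0,0,-3.5],
    [0,0,-3.5],
    [0,0,-3.5],
    [0,0,-3.5],
    [0,0,-3.5],
    [0,0,-3.5],
    [0,0,-3.5],
  ],
  hand=[1,1,1,1,1,1,1,1,1,1],
)

```text
clock: 4.45
eef_pos: [0.5078, 0.1237, 0.0269]
orientation: [0.997, -0.072, 0.001, -0.001]
contact_force: [-1.2, 0.3, 0.6]
gripper_width: 0.0855
```

```bash
python3 - <<'E'
from h import *
s=monitor.get_state();print(s['eef_pos'],s['clock'],s['qpos'],R.from_quat(s['orientation']).as_matrix().round(3))
c=shot('wrist','w4')
E
```

```text
[0.50776352 0.12368704 0.02690908] 4.45 [-0.32275233  0.5444644   0.03969948  2.01597596 -0.03753639  0.57868227
 -0.40155036] [[ 0.99  -0.144  0.003]
 [-0.144 -0.99   0.001]
 [ 0.003 -0.001 -1.   ]]
```

View pics/w4.png

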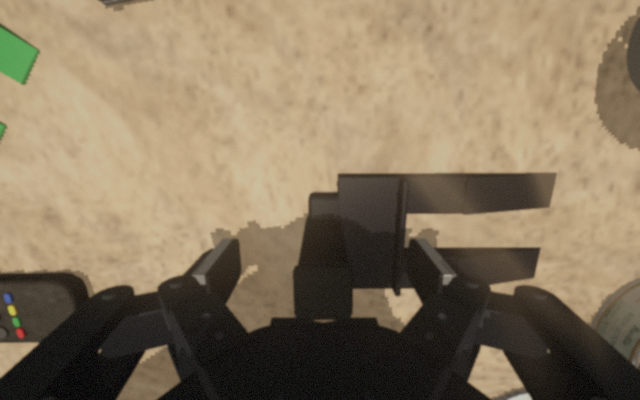

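The open fingers stand either side of the handle, which shows at about (325,290) with the tool centred near column 323. The tool yaw matches the wedge, so I'll close.

play_rows(
  delta_pos=[
    [0,0,0],
    [0,0,0],
    [0,0,0],
    [0,0,0],
    [0,0,0],
    [0,0,0],
    [0,0,0],
    [0,0,0],
    [0,0,0],
    [0,0,0],
  ],
  rot=[
    [0,0,0],
    [0,0,0],
    [0,0,0],
    [0,0,0],
    [0,0,0],
    [0,0,0],
    [0,0,0],
    [0,0,0],
    [0,0,0],
    [0,0,0],
  ],
  hand=[0.7,0.5,0.3,0.2,0,0,0,0,0,0],
  squeeze=80,
)

```text
clock: 5.5
eef_pos: [0.5065, 0.1236, 0.0256]
orientation: [0.997, -0.072, 0.0, -0.0]
contact_force: [-0.3, -1.1, 4.7]
gripper_width: 0.021
```

```bash
python3 - <<'E'
from h import *
s=monitor.get_state();print(s['eef_pos'],s['clock'],s['contact_force'],s['gripper_width'])
E
```

```text
[0.50646536 0.12360096 0.02557381] 5.5 [-0.2627021  -1.11547722  4.70697991] 0.021024365030185697
```

play_rows(
  delta_pos=[
    [0,0,10],
    [0,0,30],
    [0,0,60],
    [-10,-40,60],
    [-20,-80,60],
    [-30,-120,60],
    [-42,-160,60],
    [-42,-180,60],
    [-42,-180,60],
    [-42,-180,60],
    [-42,-180,60],
  ],
  rot=[
    [0,0,0],
    [0,0,0],
    [0,0,0],
    [0,0,-1],
    [0,0,-2],
    [0,0,-3],
    [0,0,-4.4],
    [0,0,-4.4],
    [0,0,-4.4],
    [0,0,-4.4],
    [0,0,-4.4],
  ],
  hand=[0,0,0,0,0,0,0,0,0,0,0],
)

```text
clock: 6.6
eef_pos: [0.4643, -0.0551, 0.0853]
orientation: [0.994, -0.109, -0.0, -0.0]
contact_force: [0.6, -0.4, -2.6]
gripper_width: 0.0209
```

```bash
python3 - <<'E'
from h import *
s=monitor.get_state();print(s['eef_pos'],s['clock'],s['contact_force'],s['moment'],R.from_quat(s['orientation']).as_matrix().round(4))
c=shot('wrist','w5');shot('side','s5')
im=cv2.resize(pickle.load(open('s5.pkl','rb'))['color'][160:320,280:480],None,fx=3.6,fy=3.6,interpolation=cv2.INTER_CUBIC);cv2.imwrite('pics/s5c.png',im)
c=shot('top','t5');im=cv2.resize(c['color'][110:210,330:470],None,fx=5,fy=5,interpolation=cv2.INTER_CUBIC);cv2.imwrite('pics/t5c.png',im)
E
```

```text
[ 0.46426459 -0.05505368  0.08533143] 6.6 [ 0.5870734  -0.4061173  -2.56146711] [0.00902914 0.02887037 0.00877601] [[ 9.762e-01 -2.169e-01 -1.000e-04]
 [-2.169e-01 -9.762e-01  8.000e-04]
 [-3.000e-04 -7.000e-04 -1.000e+00]]
```

View pics/w5.png

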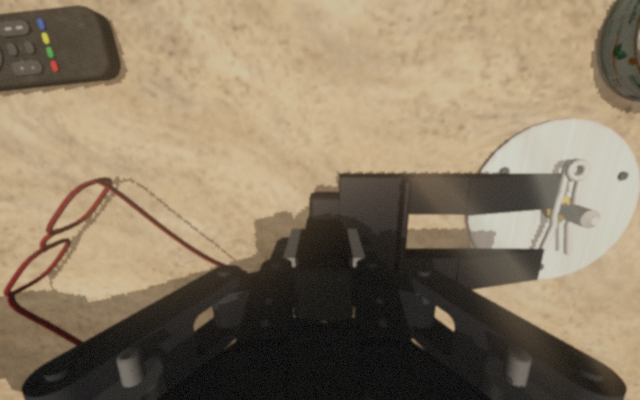

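View pics/s5c.png

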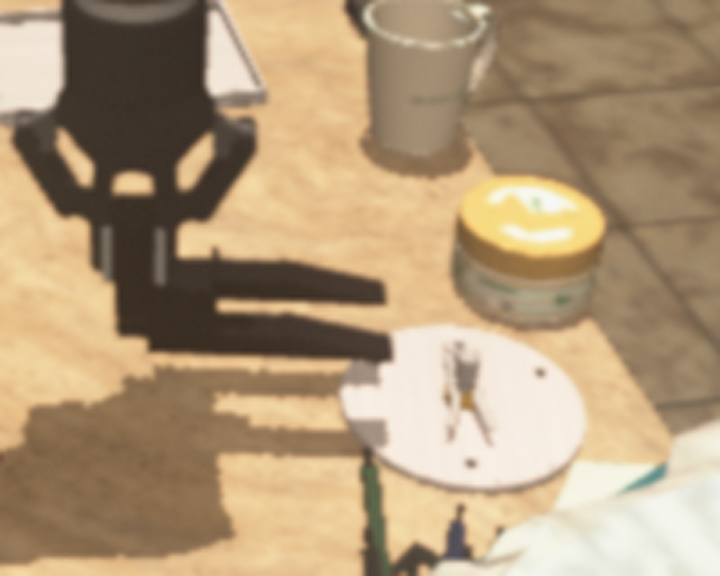

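View pics/t5c.png

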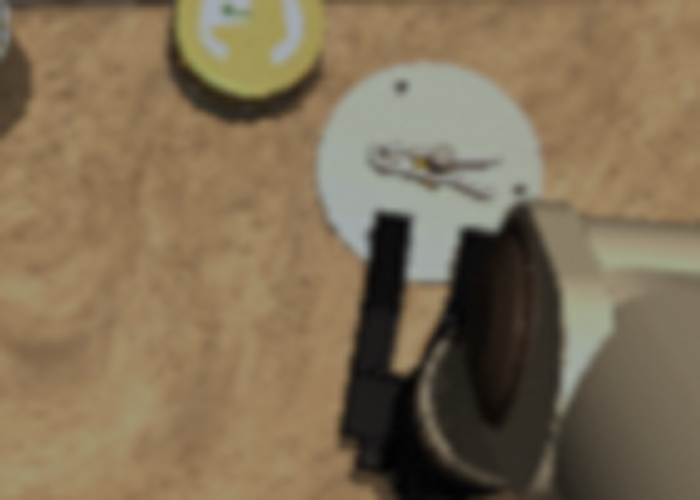

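```bash
python3 - <<'E'
from h import *
c=pickle.load(open('w5.pkl','rb'))
im=cv2.resize(c['color'][110:300,440:640],None,fx=4,fy=4,interpolation=cv2.INTER_CUBIC)[:600];cv2.imwrite('pics/w5c.png',im[:, :800])
E
```

```text
(no output)
```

View pics/w5c.png

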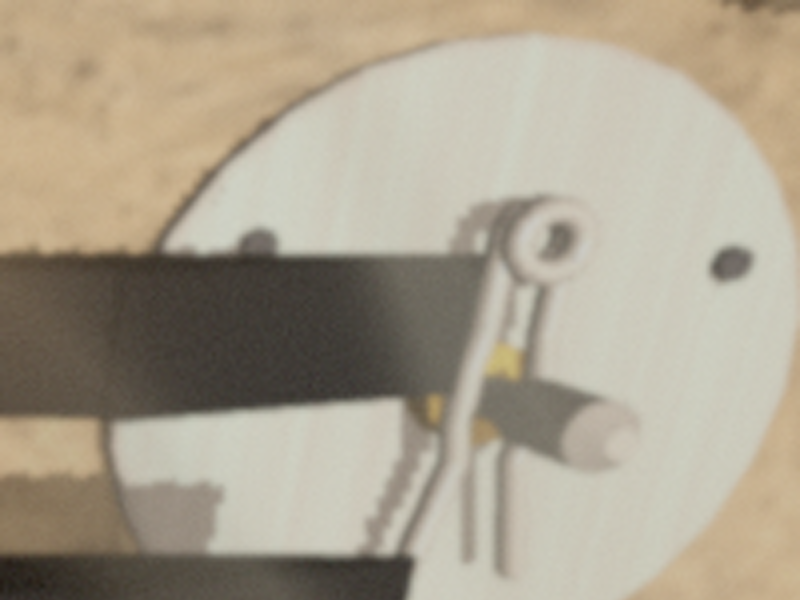

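```bash
python3 - <<'E'
from h import *
c=pickle.load(open('w5.pkl','rb'));p=lambda L:np.array(L,float)/4+np.array([440,110])
tc=np.array([.46426459,-.05505368]);yaw=-.2187
Rz=np.array([[np.cos(yaw),np.sin(yaw)],[-np.sin(yaw),np.cos(yaw)]])
loc=lambda P:((P[:,:2]-tc)@Rz.T*1000).round(1)
e=p([(240,150),(350,75),(535,33),(690,75),(770,170),(797,290),(760,430),(640,590)])
P=ray(c,e,.008);A=np.c_[2*P[:,:2],np.ones(len(P))];s=np.linalg.lstsq(A,(P[:,:2]**2).sum(1),rcond=None)[0]
print('disc',s[:2],np.sqrt(s[2]+s[0]**2+s[1]**2),loc(s[None,:2]))
sp=ray(c,p([(622,445)]),.044);print('spindle',sp,loc(sp))
k=ray(c,p([(553,240)]),.0215);print('coil',k,loc(k)); v=k[0,:2]-s[:2];print(np.arctan2(v[1],v[0])-np.pi/2,np.linalg.norm(v))
v=k[0,:2]-sp[0,:2];print(np.arctan2(v[1],v[0])-np.pi/2,np.linalg.norm(v))
t=ray(c,p([(490,255),(412,557)]),.0617);print('tine outer(+36), lower inner(-14)',loc(t))
uv=[(338,173),(560,175)];b=ray(c,uv,[.0737,.0617]);print('outer edge body rear, tip',loc(b))
print('slot lines',loc(ray(c,[(408,213),(407,247)],.0737)))
E
```

```text
disc [ 0.64739641 -0.09712666] 0.06959493471897081 [[187.9  -1.3]]
spindle [[ 0.64966634 -0.09819231  0.044     ]] [[190.3  -1.9]]
coil [[ 0.65670167 -0.0663964   0.0215    ]] [[190.3  30.7]]
-0.29402757757339115 0.032108202454989763
-0.21775679099325784 0.0325649409246675
tine outer(+36), lower inner(-14) [[144.2  35.1]
 [142.7 -14.9]]
outer edge body rear, tip [[  7.3  37.6]
 [142.9  34.4]]
slot lines [[48.6 14. ]
 [49.8 -7.7]]
```

play_rows(
  delta_pos=[
    [0,-1,-15],
    [0,-1,-30],
    [0,-1,-42],
    [0,-1,-49],
    [0,-1,-49],
    [0,-1,-49],
    [0,-1,-49],
  ],
  rot=[
    [0,0,0],
    [0,0,0],
    [0,0,0],
    [0,0,0],
    [0,0,0],
    [0,0,0],
    [0,0,0],
  ],
  hand=[0,0,0,0,0,0,0],
  squeeze=110,
)

```text
clock: 7.45
eef_pos: [0.4647, -0.0575, 0.0368]
orientation: [0.994, -0.11, 0.0, -0.0]
contact_force: [-0.3, -0.1, -1.4]
gripper_width: 0.0207
```

```bash
python3 - <<'E'
from h import *
s=monitor.get_state();print(s['eef_pos'],s['clock'],s['contact_force'],s['moment'],R.from_quat(s['orientation']).as_matrix().round(4))
c=shot('wrist','w6');im=cv2.resize(c['color'][110:300,440:640],None,fx=4,fy=4,interpolation=cv2.INTER_CUBIC)[:600];cv2.imwrite('pics/w6c.png',im)
c=shot('side','s6');im=cv2.resize(c['color'][200:320,300:460],None,fx=5,fy=5,interpolation=cv2.INTER_CUBIC);cv2.imwrite('pics/s6c.png',im)
E
```

```text
[ 0.46469913 -0.05749426  0.03677843] 7.45 [-0.27383611 -0.08959955 -1.41136937] [ 0.03027428  0.03015738 -0.03633382] [[ 9.758e-01 -2.187e-01  1.000e-03]
 [-2.187e-01 -9.758e-01 -0.000e+00]
 [ 1.000e-03 -2.000e-04 -1.000e+00]]
```

View pics/w6c.png

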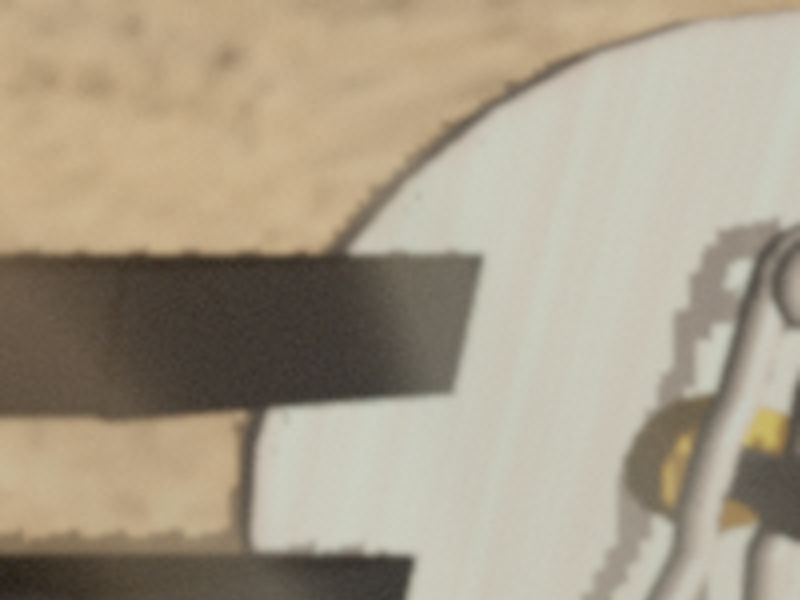

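View pics/s6c.png

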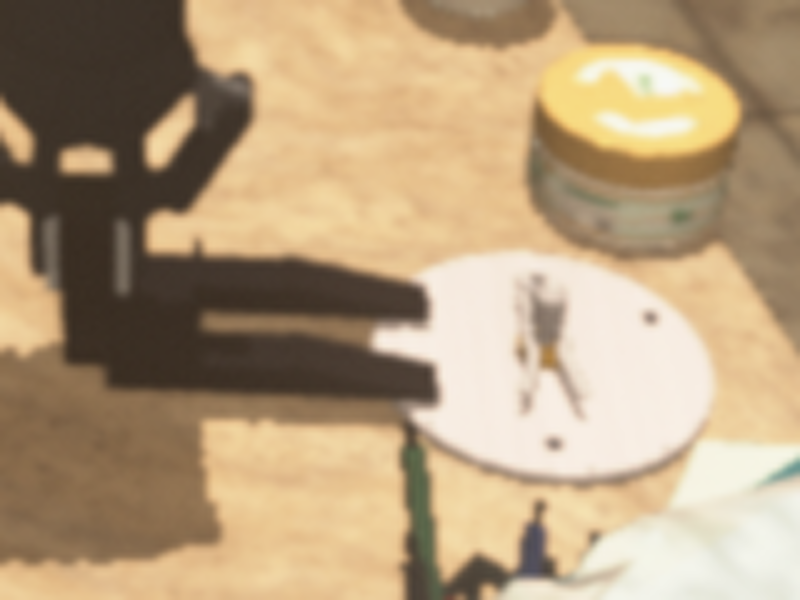

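play_rows(
  delta_pos=[
    [7,-1,-0.3],
    [14,-2,-0.7],
    [20,-3.5,-0.7],
    [27,-5,-0.7],
    [34,-6.6,-0.7],
    [40,-8,-0.7],
    [46,-9.3,-0.7],
    [52,-10.6,-0.7],
    [57,-11.8,-0.7],
    [62,-12.9,-0.7],
    [66,-13.8,-0.7],
    [68.3,-14.3,-0.7],
  ],
  rot=[
    [0,0,0],
    [0,0,0],
    [0,0,0],
    [0,0,0],
    [0,0,0],
    [0,0,0],
    [0,0,0],
    [0,0,0],
    [0,0,0],
    [0,0,0],
    [0,0,0],
    [0,0,0],
  ],
  hand=[0,0,0,0,0,0,0,0,0,0,0,0],
)

```text
clock: 8.75
eef_pos: [0.532, -0.0718, 0.0352]
orientation: [0.994, -0.11, -0.001, -0.0]
contact_force: [-0.9, 0.3, -3.4]
gripper_width: 0.0209
```

```bash
python3 - <<'E'
from h import *
s=monitor.get_state();print(s['eef_pos'],s['clock'],s['contact_force'],s['moment'],R.from_quat(s['orientation']).as_matrix().round(4))
c=shot('wrist','w7');im=cv2.resize(c['color'][130:320,400:600],None,fx=4,fy=4,interpolation=cv2.INTER_CUBIC)[:600];cv2.imwrite('pics/w7c.png',im)
c=shot('side','s7');im=cv2.resize(c['color'][200:320,300:460],None,fx=5,fy=5,interpolation=cv2.INTER_CUBIC);cv2.imwrite('pics/s7c.png',im)
E
```

```text
[ 0.53199018 -0.07178162  0.03521777] 8.75 [-0.93806617  0.2833722  -3.43201092] [ 0.09154706  0.4916616  -0.00785287] [[ 9.758e-01 -2.188e-01 -1.600e-03]
 [-2.188e-01 -9.758e-01  2.000e-04]
 [-1.600e-03  1.000e-04 -1.000e+00]]
```

View pics/w7c.png

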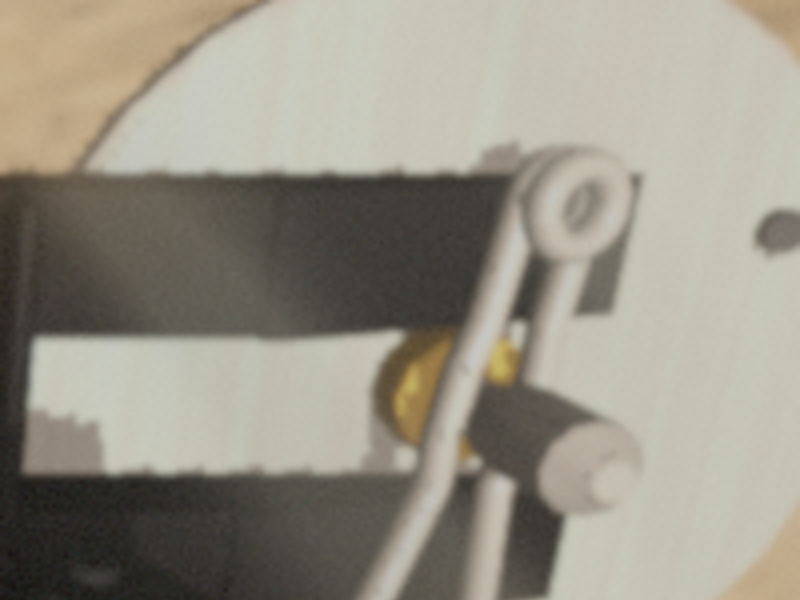

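View pics/s7c.png

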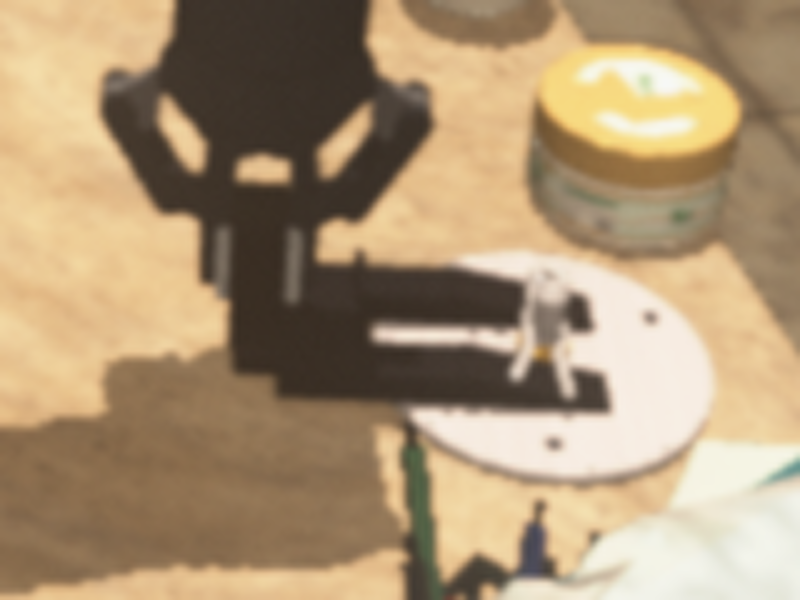

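play_rows(
  delta_pos=[
    [5,-1.1,0.5],
    [10,-2.2,1],
    [15,-3.4,1],
    [20,-4.5,1.2],
    [25,-5.6,1.5],
    [30,-6.7,1.5],
    [35,-7.8,1.5],
    [40,-9,1.5],
    [45,-10,1.5],
    [50,-11.2,1.5],
    [54,-12.1,1.5],
    [54.6,-12.2,1.5],
  ],
  rot=[
    [0,0,0],
    [0,0,0],
    [0,0,0],
    [0,0,0],
    [0,0,0],
    [0,0,0],
    [0,0,0],
    [0,0,0],
    [0,0,0],
    [0,0,0],
    [0,0,0],
    [0,0,0],
  ],
  hand=[0,0,0,0,0,0,0,0,0,0,0,0],
)

```text
clock: 10.05
eef_pos: [0.5884, -0.0843, 0.0375]
orientation: [0.994, -0.11, 0.001, 0.0]
contact_force: [0.4, 0.8, -2.4]
gripper_width: 0.0208
```

```bash
python3 - <<'E'
from h import *
s=monitor.get_state();print(s['eef_pos'],s['clock'],s['contact_force'],s['moment'],R.from_quat(s['orientation']).as_matrix().round(4))
c=shot('wrist','w8');im=cv2.resize(c['color'][130:320,360:560],None,fx=4,fy=4,interpolation=cv2.INTER_CUBIC)[:600];cv2.imwrite('pics/w8c.png',im)
c=shot('side','s8');im=cv2.resize(c['color'][200:320,300:460],None,fx=5,fy=5,interpolation=cv2.INTER_CUBIC);cv2.imwrite('pics/s8c.png',im)
E
```

```text
[ 0.58836753 -0.08430893  0.03752191] 10.05 [ 0.37665264  0.75232349 -2.36200894] [-0.00041816  0.07908914  0.01527996] [[ 9.758e-01 -2.188e-01  1.900e-03]
 [-2.188e-01 -9.758e-01 -3.000e-04]
 [ 1.900e-03 -1.000e-04 -1.000e+00]]
```

View pics/w8c.png

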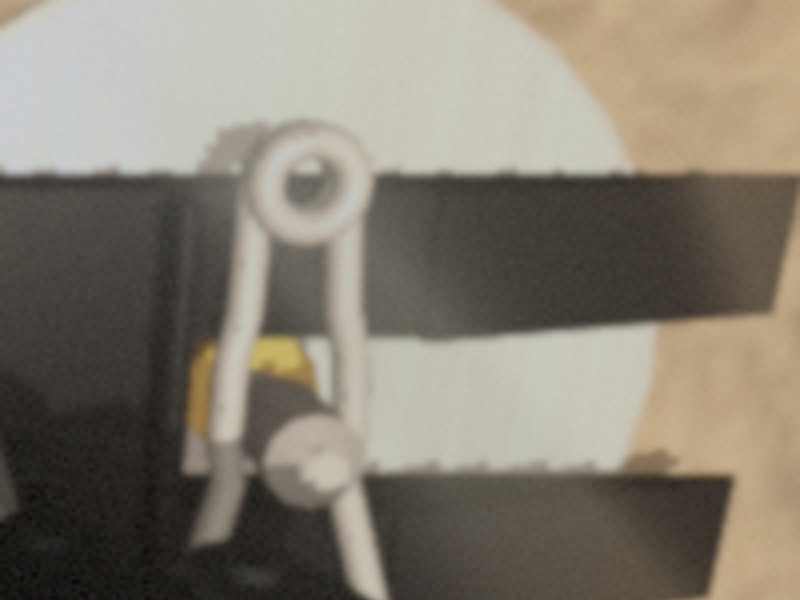

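View pics/s8c.png

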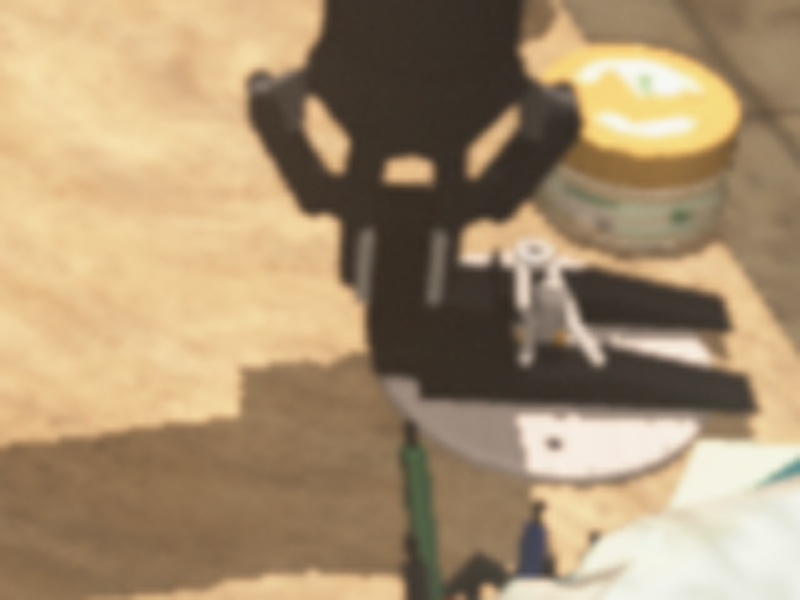

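play_rows(
  delta_pos=[
    [0,0,0],
    [0,0,0],
    [0,0,3],
    [0,0,7],
    [0,0,11],
    [0,0,15],
    [0,0,19],
    [0,0,23],
    [0,0,28],
    [0,0,35],
    [0,0,43],
    [0,0,50],
  ],
  rot=[
    [0,0,0],
    [0,0,0],
    [0,0,0],
    [0,0,0],
    [0,0,0],
    [0,0,0],
    [0,0,0],
    [0,0,0],
    [0,0,0],
    [0,0,0],
    [0,0,0],
    [0,0,0],
  ],
  hand=[0,0,0,0,0,0,0,0,0,0,0,0],
)

```text
clock: 11.35
eef_pos: [0.5873, -0.084, 0.088]
orientation: [0.994, -0.11, 0.0, -0.0]
contact_force: [0.6, -0.7, -2.3]
gripper_width: 0.0208
```

```bash
python3 - <<'E'
from h import *
s=monitor.get_state();print(s['eef_pos'],s['clock'],s['contact_force'],s['moment'],R.from_quat(s['orientation']).as_matrix().round(4))
c=shot('wrist','w9');im=cv2.resize(c['color'][130:320,360:560],None,fx=4,fy=4,interpolation=cv2.INTER_CUBIC)[:600];cv2.imwrite('pics/w9c.png',im)
c=shot('side','s9');im=cv2.resize(c['color'][180:300,300:460],None,fx=5,fy=5,interpolation=cv2.INTER_CUBIC);cv2.imwrite('pics/s9c.png',im)
E
```

```text
[ 0.5873048  -0.08401896  0.08801639] 11.35 [ 0.55140846 -0.71631585 -2.34561609] [-0.004644    0.01806234 -0.03795812] [[ 9.758e-01 -2.187e-01  6.000e-04]
 [-2.187e-01 -9.758e-01 -0.000e+00]
 [ 6.000e-04 -1.000e-04 -1.000e+00]]
```

View pics/w9c.png

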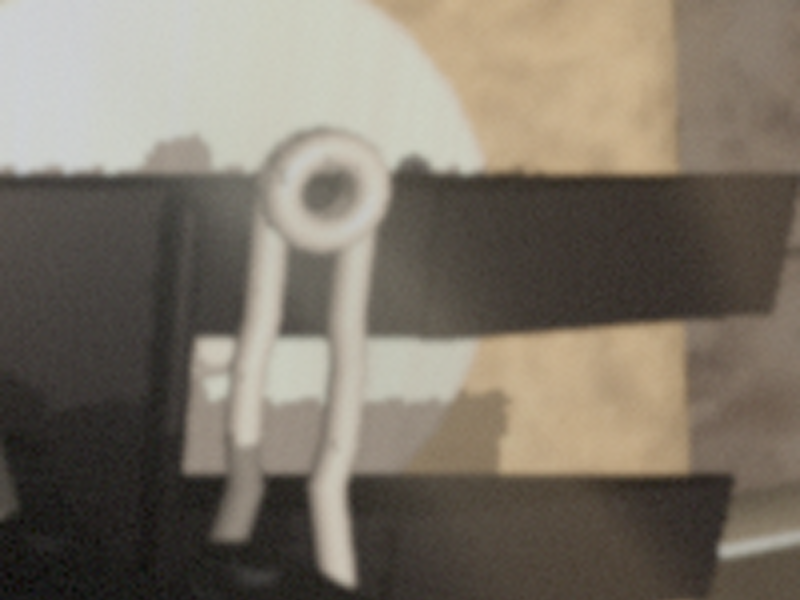

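View pics/s9c.png

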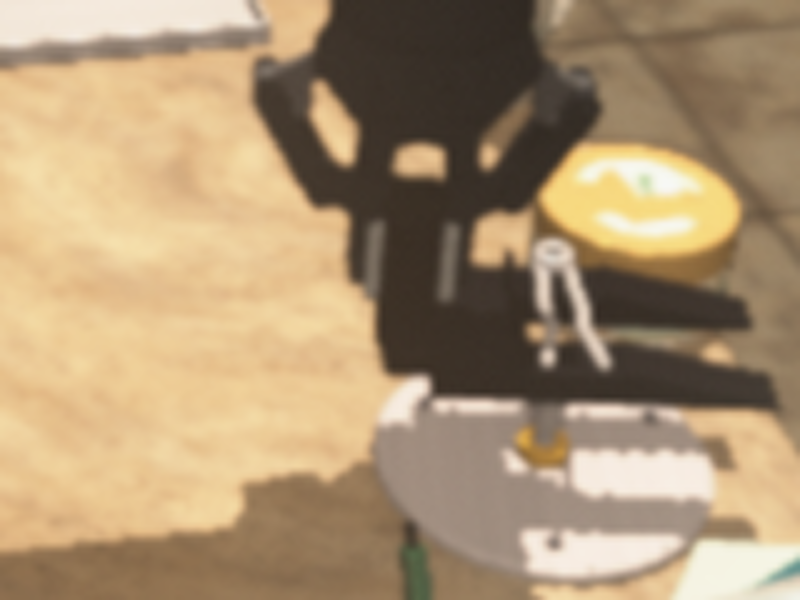

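play_rows(
  delta_pos=[
    [-3,3,3],
    [-9,9,8],
    [-18,18,14],
    [-30,30,20],
    [-43,45,26],
    [-56,63,32],
    [-70,83,36],
    [-84,103,40],
    [-98,123,42],
    [-112,143,42],
    [-124,163,42],
    [-132,183,42],
  ],
  rot=[
    [0,0,0.3],
    [0,0,0.8],
    [0,0,1.3],
    [0,0,1.8],
    [0,0,2.4],
    [0,0,3],
    [0,0,3.6],
    [0,0,4.2],
    [0,0,4.8],
    [0,0,5.4],
    [0,0,6],
    [0,0,6.6],
  ],
  hand=[0,0,0,0,0,0,0,0,0,0,0,0],
)

```text
clock: 12.65
eef_pos: [0.4527, 0.1005, 0.1295]
orientation: [0.999, -0.052, -0.0, -0.0]
contact_force: [0.0, 0.2, -1.2]
gripper_width: 0.0206
```

play_rows(
  delta_pos=[
    [-4,20,0],
    [-6,40,0],
    [-6,60,0],
    [-6,80,0],
    [-6,100,0],
    [-6,120,0],
    [-6,140,0],
    [-6,160,0],
    [-6,180,0],
    [-6,198,0],
    [-6,213,0],
    [-6,225,0],
  ],
  rot=[
    [0,0,0.6],
    [0,0,1.2],
    [0,0,1.8],
    [0,0,2.4],
    [0,0,3],
    [0,0,3.6],
    [0,0,4.2],
    [0,0,4.8],
    [0,0,5.4],
    [0,0,6],
    [0,0,6.5],
    [0,0,6.8],
  ],
  hand=[0,0,0,0,0,0,0,0,0,0,0,0],
)

```text
clock: 13.85
eef_pos: [0.4489, 0.3255, 0.129]
orientation: [1.0, 0.007, -0.0, -0.0]
contact_force: [0.3, 0.2, -1.8]
gripper_width: 0.0209
```

play_rows(
  delta_pos=[
    [0,9,0],
    [0,16,0],
    [0,21,0],
    [0,24,0],
    [0,25,0],
    [0,25,0],
    [0,25,0],
    [0,25,0],
  ],
  rot=[
    [0,0,0],
    [0,0,0],
    [0,0,0],
    [0,0,0],
    [0,0,0],
    [0,0,0],
    [0,0,0],
    [0,0,0],
  ],
  hand=[0,0,0,0,0,0,0,0],
)

```text
clock: 14.65
eef_pos: [0.4492, 0.3486, 0.1291]
orientation: [1.0, 0.006, 0.0, 0.0]
contact_force: [-0.2, -0.3, -1.8]
gripper_width: 0.0206
```

```bash
python3 - <<'E'
from h import *
s=monitor.get_state();print(s['eef_pos'],s['clock'],s['contact_force'],s['qpos'],R.from_quat(s['orientation']).as_matrix().round(4))
c=shot('wrist','w10')
c=shot('top','t10');W=world(c)
im=cv2.resize(c['color'][90:250,200:400],None,fx=3.7,fy=3.7,interpolation=cv2.INTER_CUBIC);cv2.imwrite('pics/t10c.png',im)
E
```

```text
[0.4491959  0.34857251 0.1291405 ] 14.65 [-0.21470179 -0.27604707 -1.83265904] [-0.64458919  0.44708003 -0.07885857  1.85517307  0.04590966  0.8411696
 -0.73356821] [[ 9.999e-01  1.280e-02  0.000e+00]
 [ 1.280e-02 -9.999e-01 -2.000e-04]
 [ 0.000e+00  2.000e-04 -1.000e+00]]
```

View pics/w10.png

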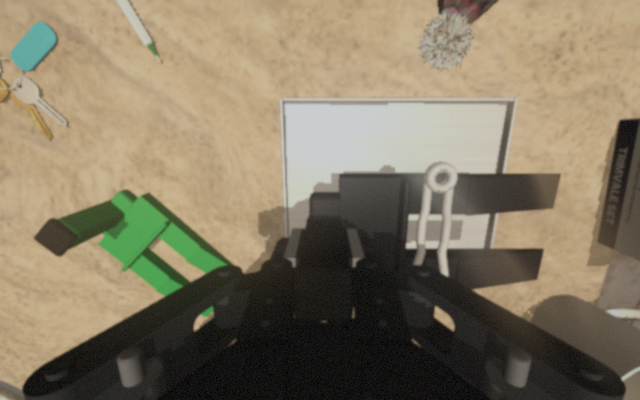

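View pics/t10c.png

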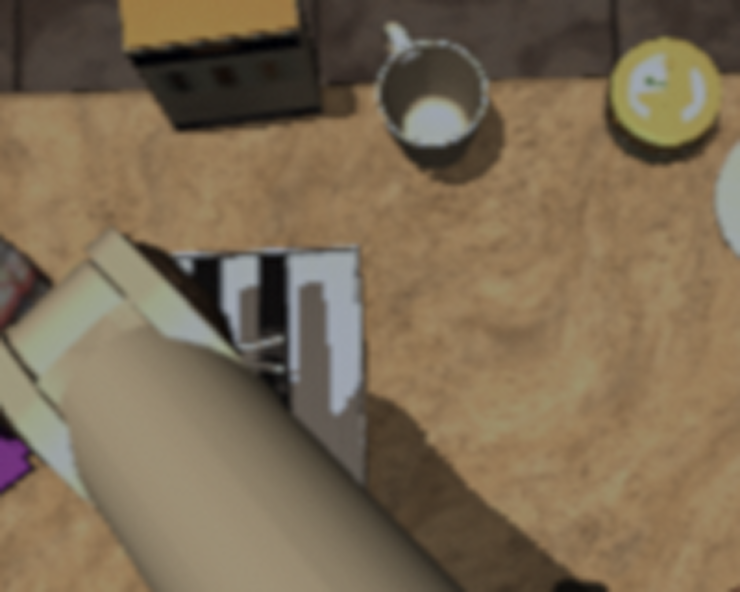

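```bash
python3 - <<'E'
from h import *
c=pickle.load(open('w10.pkl','rb'))
print(ray(c,[(281,99),(516,98),(283,215),(497,240)],.014).round(4))
E
```

```text
[[0.4098 0.4329 0.014 ]
 [0.6159 0.4365 0.014 ]
 [0.4089 0.3254 0.014 ]
 [0.623  0.3019 0.014 ]]
```

play_rows(
  delta_pos=[
    [0,0,-3],
    [0,0,-9],
    [0,0,-18],
    [0,0,-29],
    [0,0,-41],
    [0,0,-53],
    [0,0,-65],
    [0,0,-76],
    [0,0,-85],
    [0,0,-92],
    [0,0,-97],
    [0,0,-99],
  ],
  rot=[
    [0,0,0],
    [0,0,0],
    [0,0,0],
    [0,0,0],
    [0,0,0],
    [0,0,0],
    [0,0,0],
    [0,0,0],
    [0,0,0],
    [0,0,0],
    [0,0,0],
    [0,0,0],
  ],
  hand=[0,0,0,0,0,0,0,0,0,0,0,0],
)

```text
clock: 15.95
eef_pos: [0.4489, 0.3489, 0.0296]
orientation: [1.0, 0.007, -0.0, 0.0]
contact_force: [-0.9, 0.3, -1.1]
gripper_width: 0.0208
```

play_rows(
  delta_pos=[
    [0,0,-0.5],
    [0,0,-1],
    [0,0,-1.5],
    [0,0,-1.5],
    [0,0,-1.5],
  ],
  rot=[
    [0,0,0],
    [0,0,0],
    [0,0,0],
    [0,0,0],
    [0,0,0],
  ],
  hand=[0,0,0,0,0],
)

```text
clock: 16.45
eef_pos: [0.4492, 0.3491, 0.0288]
orientation: [1.0, 0.007, 0.0, -0.0]
contact_force: [-0.5, -0.3, -1.9]
gripper_width: 0.021
```

```bash
python3 - <<'E'
from h import *
s=monitor.get_state();print(s['eef_pos'],s['clock'],s['contact_force'],s['gripper_width'])
c=shot('wrist','w11')
c=shot('side','s11')
im=cv2.resize(c['color'][130:230,240:400],None,fx=5,fy=5,interpolation=cv2.INTER_CUBIC);cv2.imwrite('pics/s11c.png',im)
E
```

```text
[0.44919326 0.34910125 0.02883532] 16.45 [-0.46947435 -0.25378929 -1.92435762] 0.021007334156341255
```

View pics/w11.png

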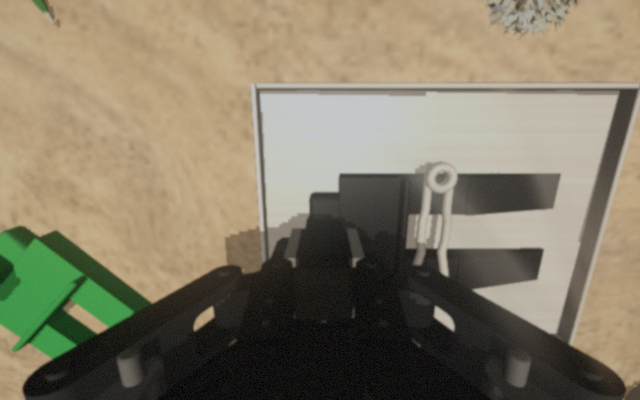

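View pics/s11c.png

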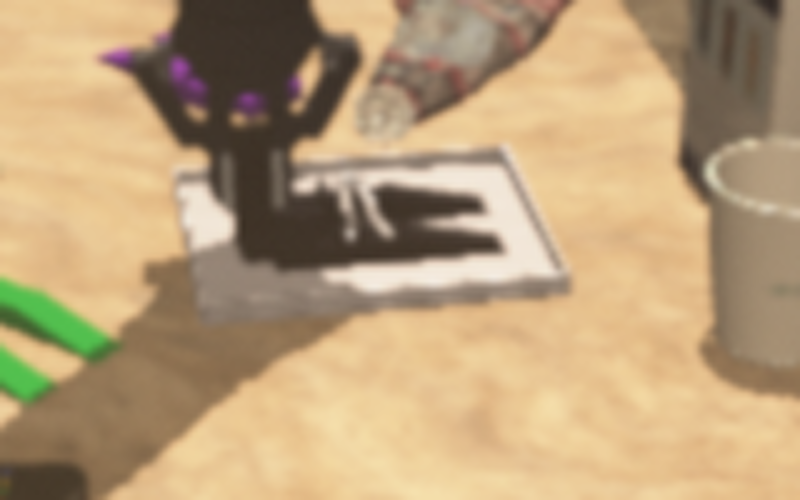

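play_rows(
  delta_pos=[
    [0,0,-0.5],
    [0,0,-1],
    [0,0,-1],
    [0,0,-1],
  ],
  rot=[
    [0,0,0],
    [0,0,0],
    [0,0,0],
    [0,0,0],
  ],
  hand=[0,0,0,0],
)

```text
clock: 16.95
eef_pos: [0.4492, 0.3491, 0.0287]
orientation: [1.0, 0.007, 0.0, -0.0]
contact_force: [-2.3, -1.9, 7.3]
gripper_width: 0.0206
```

play_rows(
  delta_pos=[
    [0,0,-0.5],
    [0,0,-0.5],
    [0,0,-0.5],
  ],
  rot=[
    [0,0,0],
    [0,0,0],
    [0,0,0],
  ],
  hand=[0,0,0],
)

```text
clock: 17.25
eef_pos: [0.4492, 0.3491, 0.0286]
orientation: [1.0, 0.007, 0.0, -0.0]
contact_force: [-3.2, -3.5, 12.6]
gripper_width: 0.0208
```

play_rows(
  delta_pos=[
    [0,0,1.2],
    [0,0,1.2],
    [0,0,1.2],
    [0,0,1.2],
    [0,0,1.2],
    [0,0,1.2],
    [0,0,1.2],
    [0,0,1.2],
  ],
  rot=[
    [0,0,0],
    [0,0,0],
    [0,0,0],
    [0,0,0],
    [0,0,0],
    [0,0,0],
    [0,0,0],
    [0,0,0],
  ],
  hand=[0,0,0.3,0.4,0.55,0.55,0.55,0.55],
  squeeze=20,
)

```text
clock: 18.05
eef_pos: [0.449, 0.349, 0.0282]
orientation: [1.0, 0.007, -0.0, 0.0]
contact_force: [-0.0, -0.4, -0.8]
gripper_width: 0.0471
```

```bash
python3 - <<'E'
from h import *
s=monitor.get_state();print(s['eef_pos'],s['clock'],s['contact_force'],s['gripper_width'])
c=shot('wrist','w12')
E
```

```text
[0.44904699 0.34900458 0.02823537] 18.05 [-0.02380108 -0.35718356 -0.80786595] 0.0471424796754564
```

View pics/w12.png

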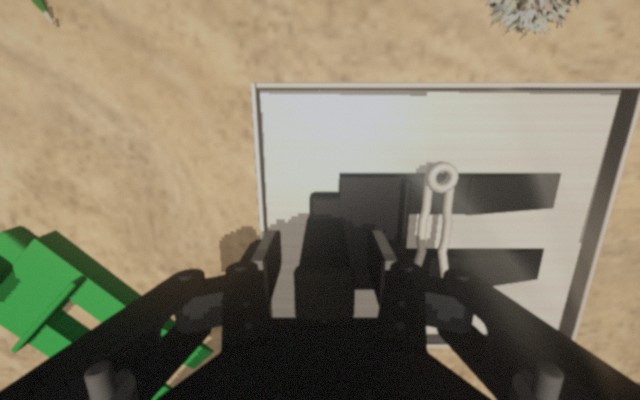

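The fingers are clear of the handle on both sides, at (265,260) and (388,260). I'll go straight up.

play_rows(
  delta_pos=[
    [0,0,5],
    [0,0,15],
    [0,0,30],
    [0,0,50],
    [0,0,75],
    [0,0,100],
    [0,0,130],
    [0,0,150],
    [0,0,150],
    [0,0,150],
    [0,0,150],
  ],
  rot=[
    [0,0,0],
    [0,0,0],
    [0,0,0],
    [0,0,0],
    [0,0,0],
    [0,0,0],
    [0,0,0],
    [0,0,0],
    [0,0,0],
    [0,0,0],
    [0,0,0],
  ],
  hand=[0.55,0.55,0.55,0.55,0.55,0.55,0.55,0.55,0.55,0.55,0.55],
)

```text
clock: 19.2
eef_pos: [0.4486, 0.3485, 0.1779]
orientation: [1.0, 0.007, -0.0, 0.0]
contact_force: [-1.6, 0.1, -0.4]
gripper_width: 0.0476
```

```bash
python3 - <<'E'
from h import *
s=monitor.get_state();print(s['eef_pos'],s['clock'],s['contact_force'],s['gripper_width'])
c=shot('wrist','w13');W=world(c)
c2=shot('side','s13');cv2.imwrite('pics/s13c.png',cv2.resize(c2['color'][100:290,220:460],None,fx=3,fy=3,interpolation=cv2.INTER_CUBIC))
E
```

```text
[0.44855869 0.3485149  0.17792311] 19.2 [-1.5519695   0.06545142 -0.41663578] 0.047579881340338054
```

View pics/w13.png

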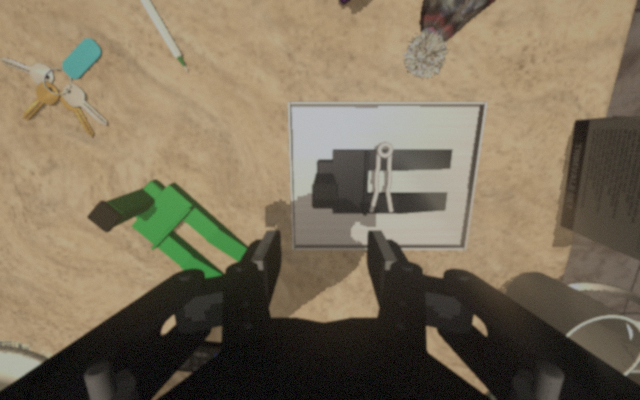

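View pics/s13c.png

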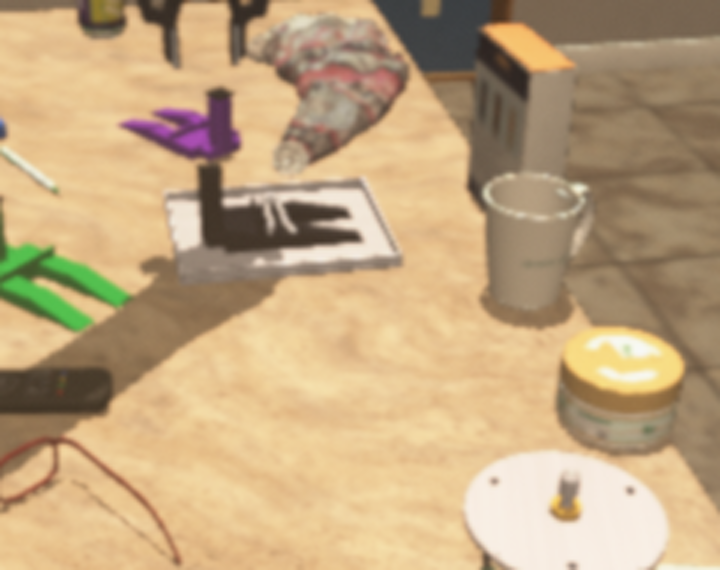

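The black wedge lies flat in the tray (wrist view about (380,180)) with the clip on its seat at (383,180). The spindle is bare and the gripper is clear above. I'm handing in.

```bash
python3 - <<'E'
from h import *
print(workorder.job_done())
E
```

```text
the job is handed in; nothing more can be done
None
```

The clip is off the spindle and lies on the wedge's seat, and the wedge stands flat in the steel tray, released. I handed the job in at about 19 s of robot time; it gave no verdict.

- **Slide and lift:** I gripped the black wedge by its handle with the jaws front to back. I slid the fork in along the clip's x axis with its underside about 1.5 to 4 mm above the disc. The clip rode up onto the seat, with the spindle about 62 mm ahead of the handle, and came straight up off the spindle on the fork.
- **Carry and release:** I carried the wedge slowly to the tray and lowered it until the wrist force showed it was on the floor, about 13 N. Then I eased off, opened part way and rose 150 mm clear.
- **Last pictures:** The clip is on the fork well inside the tray, the handle is upright and the spindle is bare. The mug, pot and look-alikes appear where they were; I judged that by eye.

No check failed. Position measurements from different views of the spindle and disc disagreed by up to about 3 mm. I did not measure the wedge's tilt or the fingers' contact force after release. I saw no contact between gripper and clip.

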